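# Put the culture dish away in the push-latch dark box

### The arm

A 7-joint arm with a two-finger parallel gripper is mounted at the origin on the work surface; the furniture and walls round the work are solid. World frame = base frame: x ahead of the robot, y to its left, z up, the work surface at z = 0. Lengths are in mm, angles in rad, forces in N, time in s.
With the tool pointing down it reaches from about 400 to 850 mm from the base axis. Payload 10.4 kg.
Tool frame: the origin (TCP) lies on the centre line of the jaws, within the pads' length; the fingertips stand 19 mm ahead of it and the grasp point (between the pads) is the TCP (arm.tcp_to_tips is the distance from the TCP to the fingertips, in mm); z points along the fingers, y is the direction in which the jaws open and shut (so a half turn about z gives the same grasp; the last joint's range is limited). The gripper opens to 87 mm and grips with 3 to 60 N. Pads are 19 mm wide; open, the fingers measure 117 mm over their backs; the gripper's body (75 mm by 190 mm) begins 51 mm behind the grasp point.
Start: joints at [-0.023, 0.332, -0.065, 1.46, 0.022, 1.35, -0.088], TCP at [625.02, 0.018, 241.576] pointing down, gripper open.
Joint ranges: [-2.6, 2.6], [-0.5, 2.12], [-1.47, 1.34], [0.16, 2.42], [-1.27, 4.41], [0.06, 2.06], [-2.6, 2.6]. Speed limits (rad/s): [2.22, 2.22, 2.79, 2.79, 3.14, 3.14, 3.14].

### API

Orientations are given as a unit quaternion [x, y, z, w].
In Python, from rig import arm gives the robot as it stands.
- The arm moves only by the tool drive_tool, never from a script. Its arguments are lists of equal length, an entry for each row: "travel": the shift along the tool's x, y, z in cm, a list of three; "turn": the turn, a rotation vector about the tool's x, y, z in rad, a list of three. A call has 1 to 20 rows; each row is the pose to reach, as a shift and turn from the pose commanded when the call began, along the tool's axes at that moment; what a row does not reach only later rows make up. A row lasts 1/12 s, in which the tool goes at most 41.7 mm and 7.16 degrees, less where a joint would pass 70% of its speed; a pose out of reach is approached as far as the arm can. A call with a gripper value outside its range is refused whole. "gripper" is the opening, from -1 (shut) to 1 (fully open), so that 0 is half open, set as the call begins (left out, the last holds). The fingers move at their own pace and stop on an object; "force" is the grip in N (left out, the last holds). Time passes only in rows, so rows that repeat a pose let the fingers close. It gives the time, the measured TCP pose, the force and the opening at its end, in the units of the state.
- arm.read_state(): the state, without advancing time (a new reading comes with each control period).
- arm.read_camera(name): name is "scene" or "side" or "wrist"; returns a dict with "image" (400x640x3 uint8, blue, green, red), "depth" (400x640 float32, mm along the optical axis (not along the pixel's ray), 0 where there is no reading), "fovy" (degrees; the focal length in pixels is half the picture's height over the tangent of half this angle, whatever the lens; pixels are square), "cx", "cy" (the principal point, pixels), "world_from_camera" (4x4, takes a point from camera to world coordinates); the wrist camera has in their place "tool_from_camera" (4x4, takes a point from camera to tool coordinates, whose origin is the TCP and whose axes are the flange's). Camera axes: x right, y up, looking along -z (the intrinsics and any distortion apply to the point x, -y, -z); pixel columns grow to the right and rows downward; lengths in mm; the calibration is good to about 2 mm. A picture is of the moment at which its call begins: read the wrist's pose just before it.
- arm.hand_in(): hands the job in, once; it reports no verdict.
The state is a dict: "clock": time; "q": joint angles; "joint_velocities": joint speeds; "joint_torque": joint torques, N m; "tcp_pos": TCP position; "ee_rot": TCP orientation; "ft_force": force on the tool from outside, world axes, zero at the start; "moment": the same for the moment, N m; "opening": finger opening in mm.
Only numpy, scipy, OpenCV 4.12 (cv2) and the standard library are available. Lean on these libraries where they do the work, as an engineer would, in place of code of your own. Each camera call takes 0.05 s, during which the arm holds its last target.

### The job

Put the closed culture dish away in the light-tight box: press the front of the box lid straight down so that its push-push latch lets go and the lid springs open, lay the dish flat and right way up on the floor of the box, then swing the lid down and press it again so that it stays latched shut by itself. The latch is delicate: never push on the lid with more than 25 N. Leave the other things on the worktop where they are.

Things in the scene. Friction and masses are not known exactly. Their poses are not given: they have to be found in the camera images.
- dark_box: Grey painted box, fixed, 190 (its x) x 170 (y) x 76 mm high, walls and floor 6 mm. Origin: centre of its underside; x points to the hinge at the back, the lid's free edge is in front, z up. Front and side walls end level with the shut lid, which lies between them. Inside, a steel latch housing (52 mm high, 40 wide) fills the middle of the front, x below -67 mm; the rest is empty.
- box_lid (a joint): Lid angle, rad: 0 latched shut, level; 1.6 open stop, upright; below 0 pressed into the box. A damped spring opens it (2 to 3 N at the front edge) in about 1.3 s. Push-push latch: each push down to the stop and release changes it over, free or held at 0. The stop lies 5 to 15 mm below level, hidden, other in each box and each way: feel for it. Until it, under 8 N; 12 N on it is enough.
- lid_press (a point): Middle of the black rubber pad on the lid's outer face, 145 mm from the hinge line, 27 mm from the free edge: the place to press. Moves with the lid; z is the lid's outward normal, x points to the hinge.
- lid_hinge (a point): Middle of the hinge line, which runs along the box's y axis, 85 mm behind the box's centre and 72 mm above its underside. Turns with the lid: -x runs along the lid to its free edge, z is the lid's outward normal. The lid is a plate 172 mm long from the hinge, 152 wide, 8 thick, mid-plane through the hinge line. When open, its outer face looks away from the box's front.
- box_floor (a point): Point on the inner floor of the box, 6 mm above its underside and 10 mm in front of its centre: a clear place for the dish. Axes as the box. The floor is clear from 57 mm in front of this point to 99 mm behind it and 79 mm to either side.
- petri_dish: Flat round closed dish, clear with pale brown filling, 60 mm in diameter, 13 mm high, 18 g. Origin: centre of its underside, z up (it reads about 2 mm below the surface the dish lies on).
- tape_roll: Roll of tape lying flat, 65 mm in diameter, 19 mm high; origin: centre of its underside. To be left alone.
- jar_cap: White ribbed jar cap lying open side up, 68 mm in diameter, 27 mm high; origin: centre of its underside. To be left alone.
- amber_bottle: Brown bottle with black cap, 53 mm in diameter, 109 mm high; origin: centre of its underside. To be left alone.
- erlenmeyer: Conical flask, 63 mm in diameter, 107 mm high; origin: centre of its underside. To be left alone.
- beaker_small: Glass beaker, 45 mm in diameter, 58 mm high; origin: centre of its underside. To be left alone.
Things that resemble listed ones, but are neither listed nor needed, are in the scene too. What is shaped like the petri_dish but green is not meant.

How it is judged (in metres and radians):
On the way, in this order (a step that is already met when the one before it is completed fails the run):
1. the latch is pressed free and the lid has swung open (value of joint box_lid above 1.3 rad), for 0.2 s.
2. the dish lies flat on the box's floor, let go, with the lid still open (x of petri_dish in the frame of dark_box between -0.075 and 0.09 m and y of petri_dish in the frame of dark_box between -0.08 and 0.08 m and z of petri_dish in the frame of dark_box between 0 and 0.011 m and angle between petri_dish's own z axis and vertical below 0.12 rad and contact force between the fingers and petri_dish below 0.1 N and value of joint box_lid above 0.9 rad), for 0.2 s.
3. the lid is pressed down past level (value of joint box_lid below -0.015 rad), for 0.02 s.
At the end, for the whole second after the job is handed in: The lid is latched shut by itself (its joint between -0.02 and 0.03 rad) and the dish lies flat (within 0.12 rad), right way up and still on the floor inside the box (value of joint box_lid between -0.02 and 0.03 rad and x of petri_dish in the frame of dark_box between -0.075 and 0.09 m and y of petri_dish in the frame of dark_box between -0.08 and 0.08 m and z of petri_dish in the frame of dark_box between 0 and 0.011 m and angle between petri_dish's own z axis and vertical below 0.12 rad and linear speed of petri_dish below 0.02 m/s); the robot touches nothing.
It fails at once if the robot pushes on the lid with more than 25 N (contact force between any of the fingers, the arm and box_lid above 25 N).
It fails at once if another thing is moved by more than 30 mm (distance of any of tape_roll, jar_cap, amber_bottle, erlenmeyer, beaker_small from where it was at the start of the episode above 0.03 m).
It also fails if it takes over 66 s, if anything falls off the work surface, if the arm or the gripper's body presses on something with over 40 N, if the wrist force passes 120 N, or if a joint passes its speed limit or range.

## Working session

There is one attempt and no reset: what is moved stays moved. The work goes in short steps, Python scripts to look and compute and a tool call to move; the robot and the scene stay as the last step left them, time stands still between calls to the robot, and variables do not carry over. Pictures are saved under pics/ and viewed, and the job is handed in when it is done.

Besides the shell and the picture viewer there is one more tool, called after "Emit:" as name(argument=value, ...), one argument or row to a line, values as JSON. drive_tool: Moves the arm, as the interface text tells. Its arguments: {"type":"object","properties":{"travel":{"type":"array","items":{"type":"array","items":{"type":"number"}}},"turn":{"type":"array","items":{"type":"array","items":{"type":"number"}}},"gripper":{"type":"number"},"force":{"type":"number"}},"required":["travel","turn"]}

```bash
mkdir -p pics; ls
cat > h.py <<'E'
import numpy as np, cv2, pickle
from rig import arm
from scipy.spatial.transform import Rotation as R
def snap(name,tag):
    st=arm.read_state(); c=arm.read_camera(name)
    cv2.imwrite(f'pics/{tag}.png',c['image']); c['st']=st
    pickle.dump(c,open(f'{tag}.pkl','wb')); return c
def load(tag): return pickle.load(open(f'{tag}.pkl','rb'))
def T(c):
    if 'world_from_camera' in c: return np.array(c['world_from_camera'])
    st=c['st']; M=np.eye(4); M[:3,:3]=R.from_quat(st['ee_rot']).as_matrix(); M[:3,3]=st['tcp_pos']
    return M@np.array(c['tool_from_camera'])
def px(c,u,v,d=None,z=None):
    f=200/np.tan(np.radians(c['fovy'])/2)
    r=np.array([(u-c['cx'])/f,-(v-c['cy'])/f,-1.0])
    M=T(c)
    if z is not None:
        w=M[:3,:3]@r; return M[:3,3]+w*(z-M[2,3])/w[2]
    if d is None:
        p=c['depth'][int(v)-1:int(v)+2,int(u)-1:int(u)+2]; d=np.median(p[p>0]) if (p>0).any() else np.nan
    return (M@np.append(r*d,1))[:3]
def crop(c,tag,u0,v0,u1,v1,k):
    cv2.imwrite(f'pics/{tag}.png',cv2.resize(c['image'][v0:v1,u0:u1],None,fx=k,fy=k,interpolation=cv2.INTER_CUBIC))
E
python3 - <<'E'
from h import *
for n in ['scene','side','wrist']:
    c=snap(n,n+'0'); print(n,{k:(np.round(v,3).tolist()) for k,v in c.items() if k not in('image','depth','st')}, [k for k in c])
print(arm.read_state())
E
```

```text
pics
scene {'fovy': 42.076, 'cx': 321.988, 'cy': 192.338, 'world_from_camera': [[0.75, 0.269, -0.605, -350.265], [-0.661, 0.337, -0.67, -955.831], [0.024, 0.902, 0.43, 752.689], [0.0, 0.0, 0.0, 1.0]]} ['image', 'depth', 'fovy', 'cx', 'cy', 'world_from_camera', 'st']
side {'fovy': 43.062, 'cx': 323.853, 'cy': 198.364, 'world_from_camera': [[0.782, 0.336, -0.525, -133.062], [-0.623, 0.41, -0.666, -807.143], [-0.009, 0.848, 0.53, 787.036], [0.0, 0.0, 0.0, 1.0]]} ['image', 'depth', 'fovy', 'cx', 'cy', 'world_from_camera', 'st']
wrist {'fovy': 64.513, 'cx': 317.895, 'cy': 202.05, 'tool_from_camera': [[-0.0, 0.971, 0.241, 65.753], [1.0, 0.001, -0.001, -0.126], [-0.001, 0.241, -0.971, -143.536], [0.0, 0.0, 0.0, 1.0]]} ['image', 'depth', 'fovy', 'cx', 'cy', 'tool_from_camera', 'st']
{'clock': 0.15, 'q': array([-0.0226162 ,  0.33272599, -0.06469443,  1.46074479,  0.02159955,
        1.3499041 , -0.08850711]), 'joint_velocities': array([ 0.00052447, -0.00105684,  0.00188918, -0.00303342, -0.00018089,
        0.00088295, -0.00188767]), 'joint_torque': array([ 1.82067095e-03, -6.23630190e+01,  2.54254905e-02, -3.90143681e+01,
       -6.11935230e-02,  3.71907104e-02, -1.53469024e-06]), 'tcp_pos': array([6.24726347e+02, 7.34195178e-03, 2.40938847e+02]), 'ee_rot': array([ 7.07099406e-01,  7.07113948e-01, -4.01015241e-04, -3.66853511e-04]), 'ft_force': array([ 0.6650237 ,  0.53682935, -0.1846589 ]), 'moment': array([-0.01091037,  0.00237202, -0.01513436]), 'opening': 87.0935727442932}
```

View pics/scene0.png

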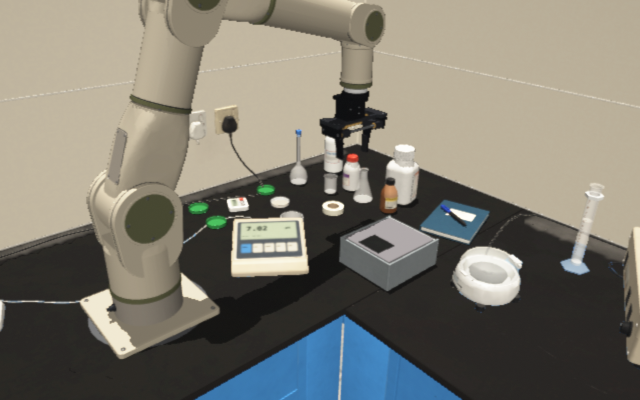

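View pics/side0.png

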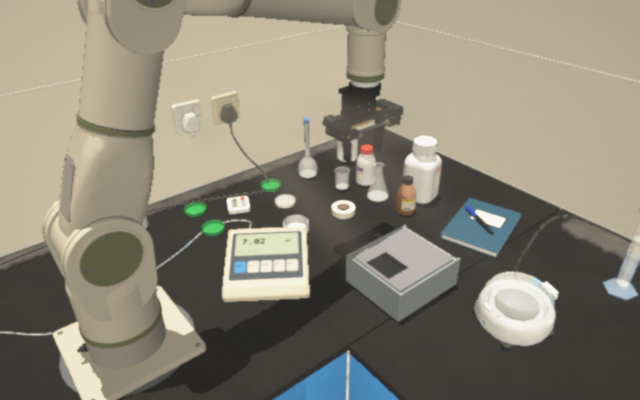

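View pics/wrist0.png

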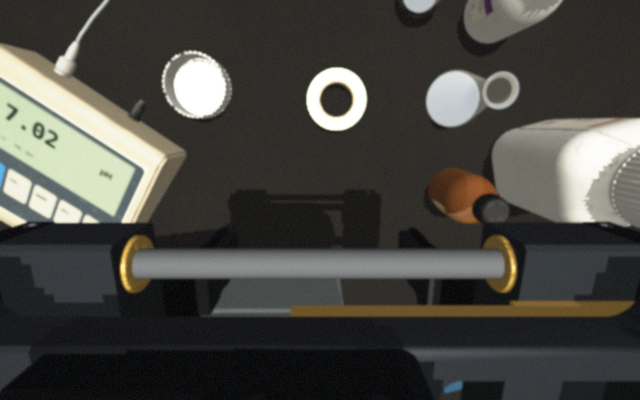

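Run:
```python
from h import *
c=load('side0'); crop(c,'c1',170,160,370,260,4)
crop(c,'c2',330,215,480,325,5)
for n,u,v in [('dish',285,201),('cap',296,222),('tape',343,209),('padmid',387,264),('padL',368,265),('padR',407,265),('pt',386,253),('pb',389,278),('boxL',347,263),('boxfront',403,312),('boxR',459,263),('boxback',405,230)]:
    print(n,np.round(px(c,u,v),1))
```

```text
dish [541.6 230.    9.5]
cap [509.  131.4   3.3]
tape [651.9 102.4   1. ]
padmid [ 507.3 -214.4   77.8]
padL [ 474.4 -189.3   76.1]
padR [ 540.  -243.1   76.3]
pt [ 533.2 -185.1   77.5]
pb [ 478.9 -249.3   76.9]
boxL [ 461.6 -134.4   53.5]
boxfront [ 476.  -298.7   18.3]
boxR [ 7.158e+02 -2.565e+02 -4.000e-01]
boxback [ 632.2 -149.    76.1]
```

View pics/c1.png

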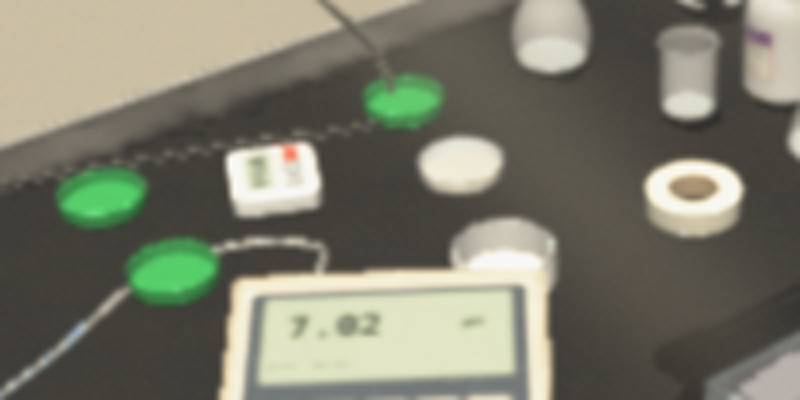

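View pics/c2.png

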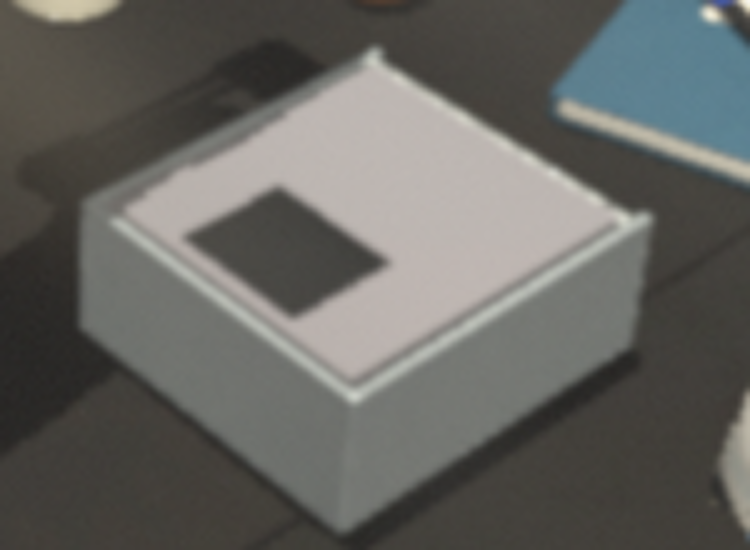

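Run:
```python
from h import *
c=load('side0')
P={}
for n,u,v in [('padL',185,237),('padT',280,185),('padR',390,263),('padB',293,320),('L',80,203),('F',350,400),('R',650,215),('B',375,52)]:
    P[n]=px(c,330+u/5,215+v/5,z=76); print(n,np.round(P[n],1))
for a,b in [('L','F'),('F','R'),('B','R'),('L','B'),('padL','padB'),('padL','padT')]:
    d=P[b]-P[a]; print(a,b,np.linalg.norm(d),np.degrees(np.arctan2(d[1],d[0])))
pm=sum(P[k] for k in('padL','padT','padR','padB'))/4; bm=sum(P[k] for k in 'LFRB')/4
print(pm,bm)
# depth plane points
M=[px(c,u,v) for u,v in [(390,285),(400,250),(420,255),(430,265),(440,258),(410,240)]]
print(np.round(M,1))
c=load('wrist0')
```

```text
padL [ 478.8 -181.3   76. ]
padT [ 537.1 -181.2   76. ]
padR [ 535.6 -250.3   76. ]
padB [ 476.8 -250.4   76. ]
L [ 458.6 -134.    76. ]
F [ 460.2 -299.7   76. ]
R [ 649.  -300.2   76. ]
B [ 646.3 -135.5   76. ]
L F 165.75747123452965 -89.44963840288733
F R 188.83988652609273 -0.1441289348613879
B R 164.6926825395877 -89.06039037249366
L B 187.73718191675022 -0.4743699533221296
padL padB 69.16061000712797 -91.68552124814282
padL padT 58.297661341189986 0.08179254542186017
[ 507.08200935 -215.78996714   76.        ] [ 553.55673898 -217.3362362    76.        ]
[[ 465.5 -265.8   76.3]
 [ 565.7 -197.    77.1]
 [ 588.4 -237.    76. ]
 [ 579.9 -273.9   75.2]
 [ 617.1 -270.6   73.8]
 [ 613.2 -183.4   75.1]]
```

Dish candidates in the side view are the pale disc (285,200), the open jar cap (296,222), and green dishes at (195,209), (213,227) and (271,185). The crop shows (285,200) as a pale, closed, non-green disc, so that is my choice. The box front faces −x, towards the robot, with a yaw of about 0. Next I turn the tool and look at the lid with the wrist camera.

Emit:
drive_tool(
  travel=[
    [-21, 1, -6],
    [-21, 1, -6],
    [-21, 1, -6],
    [-21, 1, -6],
    [-21, 1, -6],
    [-21, 1, -6],
    [-21, 1, -6],
    [-21, 1, -6],
    [-21, 1, -6],
    [-21, 1, -6],
    [-21, 1, -6],
    [-21, 1, -6],
    [-21, 1, -6],
    [-21, 1, -6],
    [-21, 1, -6],
    [-21, 1, -6],
  ],
  turn=[
    [0, 0, -1.571],
    [0, 0, -1.571],
    [0, 0, -1.571],
    [0, 0, -1.571],
    [0, 0, -1.571],
    [0, 0, -1.571],
    [0, 0, -1.571],
    [0, 0, -1.571],
    [0, 0, -1.571],
    [0, 0, -1.571],
    [0, 0, -1.571],
    [0, 0, -1.571],
    [0, 0, -1.571],
    [0, 0, -1.571],
    [0, 0, -1.571],
    [0, 0, -1.571],
  ],
  gripper=-1,
  force=20,
)

```text
clock: 1.48
tcp_pos: [635.0, -210.0, 301.4]
ee_rot: [0.001, 1.0, 0.0, -0.0]
ft_force: [0.4, 0.5, -0.3]
opening: 0.8
```

Run:
```python
from h import *
c=snap('wrist','w1'); s=arm.read_state(); print({k:np.round(s[k],3).tolist() for k in s})
```

```text
{'clock': 1.533, 'q': [0.378, 0.418, -0.184, 1.225, 0.075, 1.505, 1.773], 'joint_velocities': [-0.002, -0.0, -0.0, 0.0, -0.0, -0.001, 0.012], 'joint_torque': [0.116, -68.556, -1.706, -39.734, 0.071, 0.071, -0.021], 'tcp_pos': [634.972, -209.96, 301.423], 'ee_rot': [0.001, 1.0, 0.0, -0.0], 'ft_force': [-0.033, -0.606, -0.43], 'moment': [0.097, -0.081, 0.027], 'opening': 0.611}
```

View pics/w1.png

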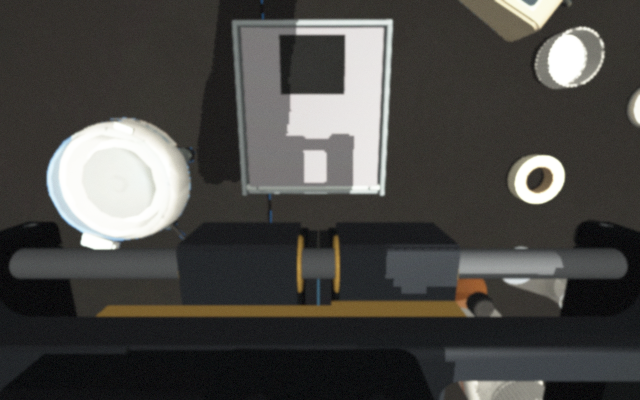

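Run:
```python
from h import *
c=load('w1')
for n,u,v in [('padTL',280,35),('padTR',344.5,36),('padBL',280,93.5),('padBR',345,94),('FL',233,21),('FR',392,20.5),('BL',243,194),('BR',385,194)]:
    print(n,np.round(px(c,u,v,z=76),1), np.round(px(c,u,v),1))
crop(c,'w1c',220,10,410,210,4)
```

```text
padTL [ 478.5 -249.3   76. ] [ 479.  -249.1   78.3]
padTR [ 479.7 -180.9   76. ] [ 480.1 -181.    77.9]
padBL [ 537.4 -251.2   76. ] [ 537.5 -251.1   77.3]
padBR [ 538.1 -179.3   76. ] [ 538.3 -179.5   77.6]
FL [ 464.9 -298.3   76. ] [ 465.  -298.2   76.5]
FR [ 465.  -131.3   76. ] [ 443.6 -115.3    0.7]
BL [ 651. -299.   76.] [ 650.9 -298.9   76.3]
BR [ 651.5 -129.7   76. ] [ 6.684e+02 -1.133e+02  1.000e-01]
```

View pics/w1c.png

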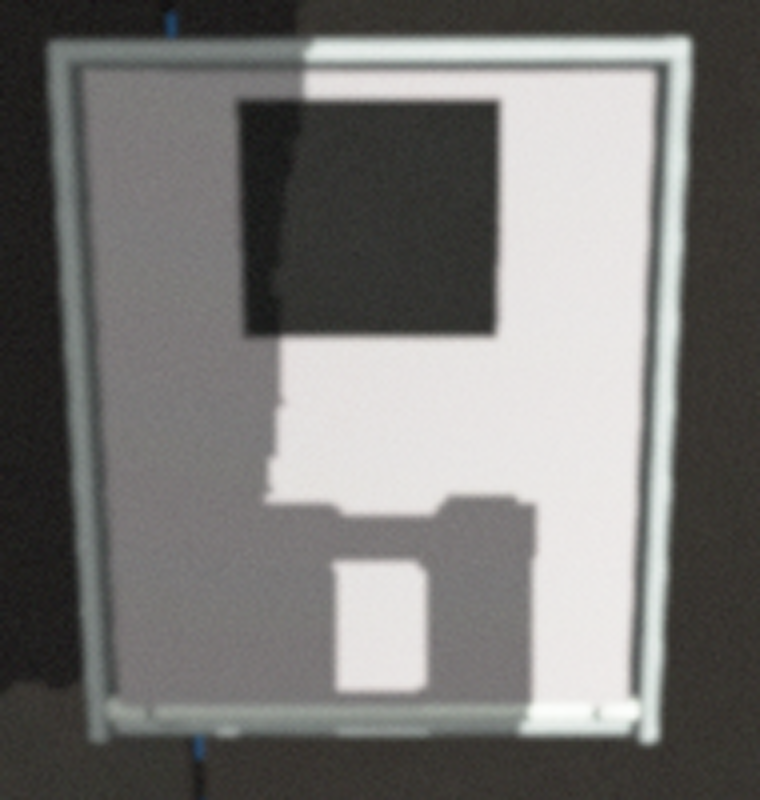

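Emit:
drive_tool(
  travel=[
    [14, -0.5, 3],
    [14, -0.5, 12],
    [14, -0.5, 18.2],
    [14, -0.5, 18.2],
    [14, -0.5, 18.2],
    [14, -0.5, 18.2],
    [14, -0.5, 18.2],
    [14, -0.5, 18.2],
    [14, -0.5, 18.2],
  ],
  turn=[
    [0, 0, 0],
    [0, 0, 0],
    [0, 0, 0],
    [0, 0, 0],
    [0, 0, 0],
    [0, 0, 0],
    [0, 0, 0],
    [0, 0, 0],
    [0, 0, 0],
  ],
)

```text
clock: 2.28
tcp_pos: [496.6, -215.2, 121.2]
ee_rot: [0.0, 1.0, -0.0, 0.001]
ft_force: [-0.2, -0.6, 0.5]
opening: 0.4
```

Emit:
drive_tool(
  travel=[
    [0, 0, 1.0],
    [0, 0, 1.6],
    [0, 0, 1.9],
    [0, 0, 2.1],
    [0, 0, 2.2],
    [0, 0, 2.3],
  ],
  turn=[
    [0, 0, 0],
    [0, 0, 0],
    [0, 0, 0],
    [0, 0, 0],
    [0, 0, 0],
    [0, 0, 0],
  ],
)

```text
clock: 2.78
tcp_pos: [495.2, -215.0, 96.6]
ee_rot: [-0.0, 1.0, 0.0, 0.0]
ft_force: [-0.4, 0.6, 2.3]
opening: 0.3
```

Emit:
drive_tool(
  travel=[
    [0, 0, 0.1],
    [0, 0, 0.2],
    [0, 0, 0.3],
  ],
  turn=[
    [0, 0, 0],
    [0, 0, 0],
    [0, 0, 0],
  ],
)

```text
clock: 3.03
tcp_pos: [495.2, -215.0, 93.8]
ee_rot: [-0.0, 1.0, -0.0, 0.0]
ft_force: [-1.3, 1.2, 2.1]
opening: 0.7
```

Emit:
drive_tool(
  travel=[
    [0, 0, 0.1],
    [0, 0, 0.2],
  ],
  turn=[
    [0, 0, 0],
    [0, 0, 0],
  ],
)

```text
clock: 3.2
tcp_pos: [495.1, -215.0, 91.7]
ee_rot: [-0.0, 1.0, -0.0, 0.0]
ft_force: [-1.6, 1.5, 3.0]
opening: 0.6
```

Emit:
drive_tool(
  travel=[
    [0, 0, 0.05],
    [0, 0, 0.1],
  ],
  turn=[
    [0, 0, 0],
    [0, 0, 0],
  ],
)

```text
clock: 3.37
tcp_pos: [495.1, -215.0, 90.6]
ee_rot: [-0.0, 1.0, 0.0, 0.0]
ft_force: [-1.1, 0.4, 3.5]
opening: 0.4
```

Emit:
drive_tool(
  travel=[
    [0, 0, 0.05],
    [0, 0, 0.1],
  ],
  turn=[
    [0, 0, 0],
    [0, 0, 0],
  ],
)

```text
clock: 3.53
tcp_pos: [495.2, -215.0, 89.7]
ee_rot: [-0.0, 1.0, -0.0, 0.0]
ft_force: [-1.5, 1.0, 4.0]
opening: 0.5
```

Emit:
drive_tool(
  travel=[
    [0, 0, 0.05],
    [0, 0, 0.1],
  ],
  turn=[
    [0, 0, 0],
    [0, 0, 0],
  ],
)

```text
clock: 3.7
tcp_pos: [495.1, -215.0, 88.6]
ee_rot: [-0.0, 1.0, -0.0, 0.0]
ft_force: [-1.3, 0.6, 3.0]
opening: 0.7
```

Emit:
drive_tool(
  travel=[
    [0, 0, 0.05],
    [0, 0, 0.1],
  ],
  turn=[
    [0, 0, 0],
    [0, 0, 0],
  ],
)

```text
clock: 3.87
tcp_pos: [495.2, -215.0, 87.8]
ee_rot: [-0.0, 1.0, -0.0, 0.0]
ft_force: [-3.3, 1.4, 9.9]
opening: 0.9
```

Emit:
drive_tool(
  travel=[
    [0, 0, 0.05],
    [0, 0, 0.1],
  ],
  turn=[
    [0, 0, 0],
    [0, 0, 0],
  ],
)

```text
clock: 4.03
tcp_pos: [495.3, -215.0, 87.4]
ee_rot: [-0.0, 1.0, -0.0, 0.0]
ft_force: [-5.0, 2.1, 16.9]
opening: 0.5
```

Emit:
drive_tool(
  travel=[
    [0, 0, 0.05],
    [0, 0, 0.1],
  ],
  turn=[
    [0, 0, 0],
    [0, 0, 0],
  ],
)

```text
clock: 4.2
tcp_pos: [495.3, -215.0, 87.0]
ee_rot: [-0.0, 1.0, -0.0, 0.0]
ft_force: [-8.3, 3.2, 23.7]
opening: 0.5
```

The stop is at TCP z of about 87.5, and the last step went harder (about 24 N) than I wanted. I'm releasing now and moving clear.

Emit:
drive_tool(
  travel=[
    [0, 0, -0.3],
    [0, 0, -1.5],
    [0, 0, -4],
    [0, 0, -8],
    [2, 0, -12],
    [5, 0, -16],
    [8.5, 0, -19],
    [10, 0, -21],
    [10, 0, -21],
    [10, 0, -21],
    [10, 0, -21],
    [10, 0, -21],
    [10, 0, -21],
    [10, 0, -21],
    [10, 0, -21],
    [10, 0, -21],
    [10, 0, -21],
    [10, 0, -21],
  ],
  turn=[
    [0, 0, 0],
    [0, 0, 0],
    [0, 0, 0],
    [0, 0, 0],
    [0, 0, 0],
    [0, 0, 0],
    [0, 0, 0],
    [0, 0, 0],
    [0, 0, 0],
    [0, 0, 0],
    [0, 0, 0],
    [0, 0, 0],
    [0, 0, 0],
    [0, 0, 0],
    [0, 0, 0],
    [0, 0, 0],
    [0, 0, 0],
    [0, 0, 0],
  ],
)

```text
clock: 5.7
tcp_pos: [395.1, -215.0, 295.4]
ee_rot: [-0.0, 1.0, 0.0, -0.0]
ft_force: [0.2, -0.2, -0.2]
opening: 0.2
```

Run:
```python
from h import *
c=snap('side','s2'); s=arm.read_state(); print({k:np.round(s[k],3).tolist() for k in s})
```

```text
{'clock': 5.75, 'q': [0.558, -0.074, -0.151, 1.803, -0.011, 1.412, 1.979], 'joint_velocities': [0.0, -0.002, 0.0, 0.0, 0.0, -0.001, -0.001], 'joint_torque': [-0.021, -34.102, 0.219, -39.437, 0.079, 0.055, -0.0], 'tcp_pos': [395.03, -215.011, 295.502], 'ee_rot': [-0.0, 1.0, 0.0, -0.0], 'ft_force': [-0.448, -0.106, -0.18], 'moment': [0.164, -0.033, -0.084], 'opening': 0.592}
```

View pics/s2.png

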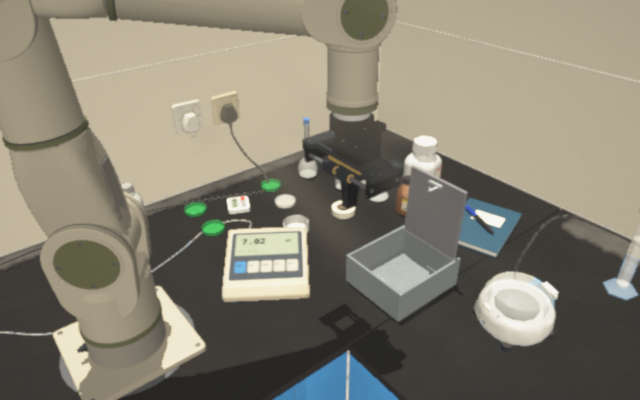

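Emit:
drive_tool(
  travel=[
    [-14.5, 34, 0],
    [-14.5, 34, 0],
    [-14.5, 34, 0],
    [-14.5, 34, 0],
    [-14.5, 34, 0],
    [-14.5, 34, 0],
    [-14.5, 34, 0],
    [-14.5, 34, 0],
    [-14.5, 34, 0],
    [-14.5, 34, 0],
    [-14.5, 34, 0],
    [-14.5, 34, 0],
    [-14.5, 34, 0],
    [-14.5, 34, 0],
    [-14.5, 34, 0],
    [-14.5, 34, 0],
  ],
  turn=[
    [0, 0, 1.571],
    [0, 0, 1.571],
    [0, 0, 1.571],
    [0, 0, 1.571],
    [0, 0, 1.571],
    [0, 0, 1.571],
    [0, 0, 1.571],
    [0, 0, 1.571],
    [0, 0, 1.571],
    [0, 0, 1.571],
    [0, 0, 1.571],
    [0, 0, 1.571],
    [0, 0, 1.571],
    [0, 0, 1.571],
    [0, 0, 1.571],
    [0, 0, 1.571],
  ],
  gripper=1,
)

```text
clock: 7.08
tcp_pos: [539.9, 125.0, 295.5]
ee_rot: [0.706, 0.708, -0.0, 0.0]
ft_force: [-0.5, 0.3, -1.1]
opening: 86.2
```

Run:
```python
from h import *
c=snap('wrist','w3'); s=c['st']; print({k:np.round(s[k],3).tolist() for k in s})
```

```text
{'clock': 7.083, 'q': [0.114, 0.187, -0.485, 1.546, 0.088, 1.43, -0.373], 'joint_velocities': [0.007, -0.002, -0.005, 0.0, 0.0, -0.001, 0.04], 'joint_torque': [-0.233, -49.258, -2.892, -39.476, -0.083, -0.006, -1.057], 'tcp_pos': [539.927, 125.034, 295.526], 'ee_rot': [0.706, 0.708, -0.0, 0.0], 'ft_force': [-0.531, 0.329, -1.113], 'moment': [-0.053, -0.037, -0.025], 'opening': 86.245}
```

View pics/w3.png

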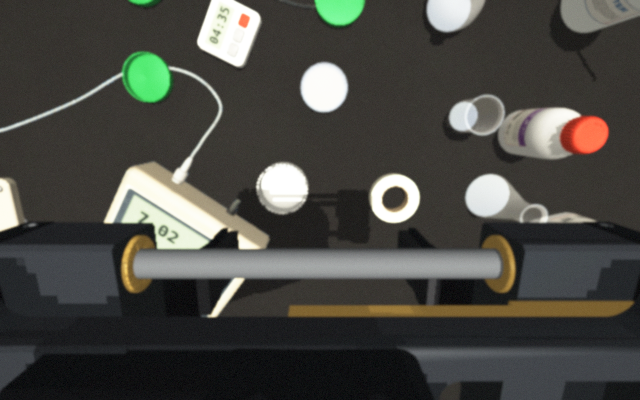

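Run:
```python
from h import *
c=load('w3'); crop(c,'w3c',270,40,380,140,6)
for n,u,v in [('c',324,87),('l',300,87),('r',348,87),('t',324,62.5),('b',324,111.5),('cap',283,188),('captop',283,163),('timerR',247,66),('green',340,20)]: print(n,np.round(px(c,u,v,z=11),1),np.round(px(c,u,v),1))
print(c['image'][87,324],c['image'][188,283])
```

```text
c [547.5 236.   11. ] [547.5 235.9  11.5]
l [516.9 235.8  11. ] [516.8 236.    9.2]
r [578.1 236.1  11. ] [579.1 237.2   0. ]
t [547.3 265.   11. ] [547.4 266.7   1.3]
b [547.7 205.9  11. ] [547.7 205.9  11.3]
cap [492.1 104.4  11. ] [491.5 103.1   5. ]
captop [492.9 138.8  11. ] [492.1 137.8   3.2]
timerR [450.5 260.6  11. ] [ 4.481e+02  2.624e+02 -3.000e-01]
green [566.4 313.2  11. ] [566.3 313.   11.5]
[249 252 253] [255 255 255]
```

View pics/w3c.png

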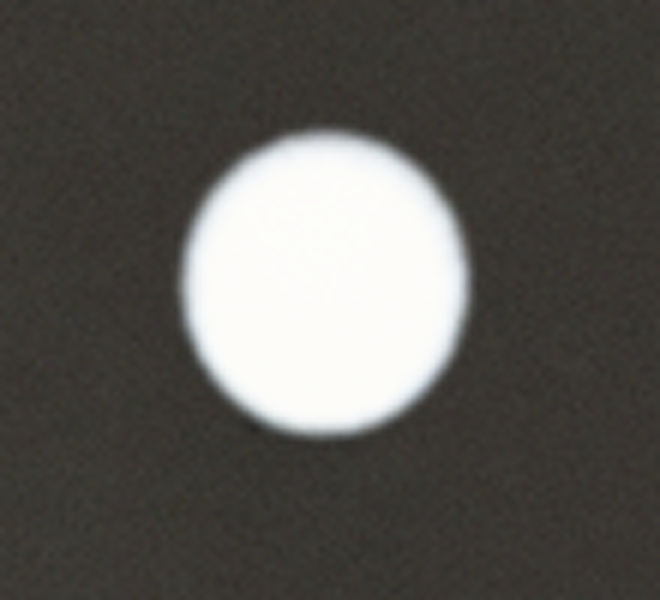

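Emit:
drive_tool(
  travel=[
    [4.5, 0.5, 15],
    [4.5, 0.5, 15],
    [4.5, 0.5, 15],
    [4.5, 0.5, 15],
    [4.5, 0.5, 15],
    [4.5, 0.5, 15],
  ],
  turn=[
    [0, 0, 0],
    [0, 0, 0],
    [0, 0, 0],
    [0, 0, 0],
    [0, 0, 0],
    [0, 0, 0],
  ],
)

```text
clock: 7.63
tcp_pos: [544.3, 169.9, 145.1]
ee_rot: [0.706, 0.708, -0.001, -0.001]
ft_force: [1.1, 0.1, 1.7]
opening: 87.1
```

Run:
```python
from h import *
c=snap('wrist','w4'); s=c['st']; print(s['tcp_pos'],s['ee_rot'])
g=(c['image'].min(2)>180).astype(np.uint8)
n,l,st,ce=cv2.connectedComponentsWithStats(g)
for i in range(1,n):
    if st[i,4]>500: print(st[i],ce[i].round(1),np.round(px(c,*ce[i],z=12),1))
```

```text
[544.26842371 169.85451021 145.11783131] [ 0.70594965  0.70826081 -0.00105288 -0.0007815 ]
[ 128    0   96   92 5736] [175.6  42. ] [429.8 298.5  12. ]
[ 481    0   69   39 2104] [512.6  16.1] [696.2 317.7  12. ]
[ 287   87   70   72 3955] [322.  122.4] [547.2 236.4  12. ]
[ 90  92  80 131 632] [140.9 147.5] [391.  214.9  12. ]
[ 508  143  102   60 2019] [548.9 168.8] [746.1 197.6  12. ]
[390 278  31  28 510] [401.8 292.9] [625.5  76.6  12. ]
```

View pics/w4.png

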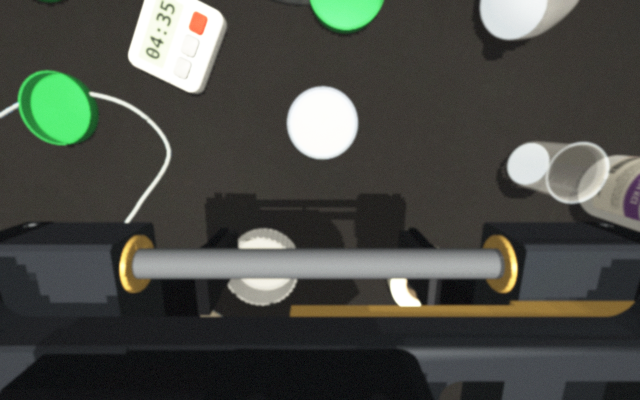

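The wrist view shows the pale dish at (322,122), which puts it at world (547, 236). The white circle at (263,265) is the jar cap. Next I move over the dish and go down.

Emit:
drive_tool(
  travel=[
    [3.5, 0.2, 2],
    [6.6, 0.3, 4],
    [6.6, 0.3, 7],
    [6.6, 0.3, 9.5],
    [6.6, 0.3, 11],
    [6.6, 0.3, 11.8],
    [6.6, 0.3, 12.2],
    [6.6, 0.3, 12.2],
    [6.6, 0.3, 12.2],
  ],
  turn=[
    [0, 0, 0],
    [0, 0, 0],
    [0, 0, 0],
    [0, 0, 0],
    [0, 0, 0],
    [0, 0, 0],
    [0, 0, 0],
    [0, 0, 0],
    [0, 0, 0],
  ],
)

```text
clock: 8.43
tcp_pos: [549.3, 236.1, 25.5]
ee_rot: [0.707, 0.707, 0.001, 0.001]
ft_force: [-0.4, 0.8, 0.8]
opening: 87.0
```

Emit:
drive_tool(
  travel=[
    [0, 0, 0],
    [0, 0, 0],
    [0, 0, 0],
    [0, 0, 0],
    [0, 0, 0],
    [0, 0, 0],
    [0, 0, 0],
    [0, 0, 0],
  ],
  turn=[
    [0, 0, 0],
    [0, 0, 0],
    [0, 0, 0],
    [0, 0, 0],
    [0, 0, 0],
    [0, 0, 0],
    [0, 0, 0],
    [0, 0, 0],
  ],
  gripper=-1,
  force=10,
)

```text
clock: 9.1
tcp_pos: [548.0, 236.0, 23.7]
ee_rot: [0.707, 0.707, 0.0, 0.0]
ft_force: [0.1, -1.2, 2.1]
opening: 58.3
```

Emit:
drive_tool(
  travel=[
    [0, 0, -3],
    [0, 0, -6],
    [0, 0, -10],
    [-3, 0, -14],
    [-6, 0, -18],
    [-9.5, 0, -22],
    [-13, 0, -24],
    [-17, 0, -24],
    [-21, 0, -24],
    [-25, 0, -24],
    [-29, 0, -24],
    [-33, 0, -24],
    [-37, 0, -24],
    [-40, 0, -24],
    [-42.5, -0.1, -24],
    [-44.5, -0.1, -24],
    [-45.1, -0.2, -24],
    [-45.1, -0.2, -24],
    [-45.1, -0.2, -24],
    [-45.1, -0.2, -24],
  ],
  turn=[
    [0, 0, 0],
    [0, 0, 0],
    [0, 0, 0],
    [0, 0, -0.1],
    [0, 0, -0.2],
    [0, 0, -0.32],
    [0, 0, -0.44],
    [0, 0, -0.56],
    [0, 0, -0.68],
    [0, 0, -0.8],
    [0, 0, -0.92],
    [0, 0, -1.04],
    [0, 0, -1.16],
    [0, 0, -1.28],
    [0, 0, -1.4],
    [0, 0, -1.5],
    [0, 0, -1.571],
    [0, 0, -1.571],
    [0, 0, -1.571],
    [0, 0, -1.571],
  ],
)

```text
clock: 10.77
tcp_pos: [546.4, -213.1, 263.6]
ee_rot: [0.0, 1.0, 0.0, 0.0]
ft_force: [0.0, -0.1, 0.4]
opening: 58.2
```

Run:
```python
from h import *
c=snap('side','s5');s=c['st']; print(s['tcp_pos'],s['ee_rot'],s['ft_force'],s['opening'])
crop(c,'s5c',300,90,500,330,3)
c=snap('wrist','w5')
```

```text
[ 546.35181406 -213.05561299  263.61005667] [4.77438687e-04 9.99999791e-01 4.08506199e-04 1.49899990e-04] [ 0.02893447 -0.11976717  0.43264399] 58.21187720239297
```

View pics/s5c.png

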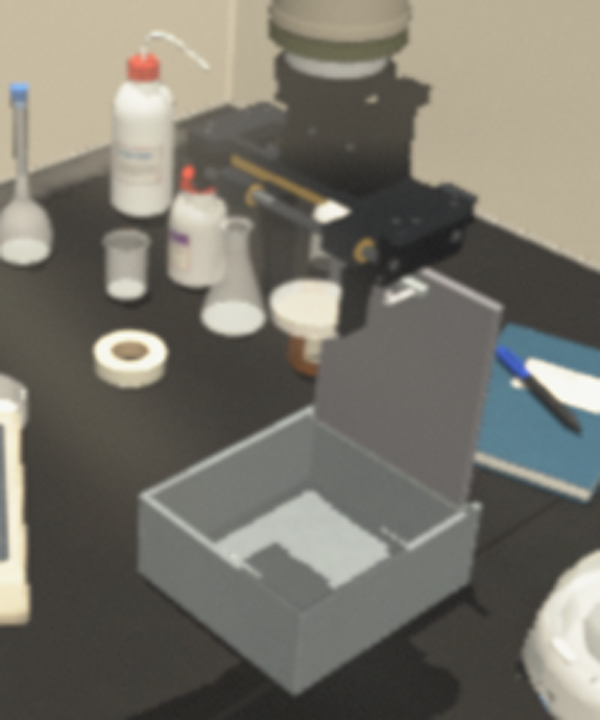

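View pics/w5.png

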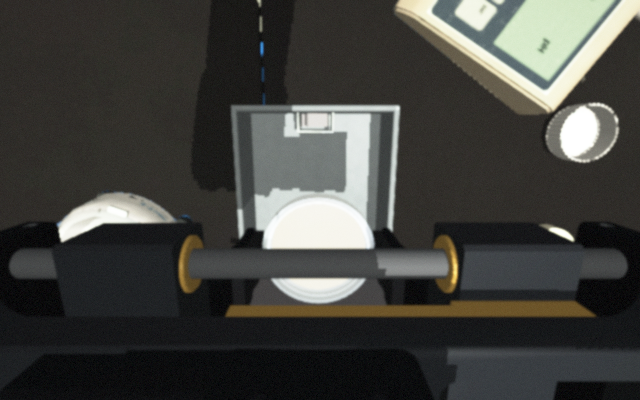

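Run:
```python
from h import *
c=load('w5')
print([np.round(px(c,u,v,z=76),1) for u,v in [(231.5,106),(400,105),(238,235),(395,235)]])
c=load('s5')
# lid top edge, corners of crop /3
for n,u,v in [('topL',425,270),('topR',500,305)]: print(n,np.round(px(c,300+u/3,90+v/3,z=244),1),np.round(px(c,300+u/3,90+v/3+3),1))
for n,u,v in [('L',143,495),('F',298,615),('R',478,506)]: print(n,np.round(px(c,300+u/3,90+v/3,z=76),1))
```

```text
[array([ 464.2, -299. ,   76. ]), array([ 463.3, -130.3,   76. ]), array([ 600.9, -300.8,   76. ]), array([ 601. , -127.2,   76. ])]
topL [ 645.5 -226.2  244. ] [ 643.7 -228.6  238.3]
topR [ 647.8 -290.3  244. ] [ 646.5 -292.3  238.3]
L [ 462.9 -134.7   76. ]
F [ 459.2 -298.9   76. ]
R [ 646.  -300.7   76. ]
```

Emit:
drive_tool(
  travel=[
    [0, -0.25, 3],
    [0, -0.25, 7],
    [0, -0.25, 11],
    [0, -0.25, 14.5],
    [0, -0.25, 17.5],
    [0, -0.25, 19.5],
    [0, -0.25, 21],
    [0, -0.25, 22],
    [0, -0.25, 22.5],
    [0, -0.25, 22.8],
    [0, -0.25, 22.9],
  ],
  turn=[
    [0, 0, 0],
    [0, 0, 0],
    [0, 0, 0],
    [0, 0, 0],
    [0, 0, 0],
    [0, 0, 0],
    [0, 0, 0],
    [0, 0, 0],
    [0, 0, 0],
    [0, 0, 0],
    [0, 0, 0],
  ],
)

```text
clock: 11.78
tcp_pos: [546.5, -217.2, 35.0]
ee_rot: [-0.0, 1.0, -0.0, 0.0]
ft_force: [0.6, 0.3, -0.2]
opening: 58.5
```

Emit:
drive_tool(
  travel=[
    [0, 0, 0.1],
    [0, 0, 0.2],
    [0, 0, 0.3],
    [0, 0, 0.3],
  ],
  turn=[
    [0, 0, 0],
    [0, 0, 0],
    [0, 0, 0],
    [0, 0, 0],
  ],
)

```text
clock: 12.12
tcp_pos: [546.1, -217.6, 31.8]
ee_rot: [-0.0, 1.0, -0.0, 0.0]
ft_force: [0.1, 0.5, -0.2]
opening: 58.4
```

Emit:
drive_tool(
  travel=[
    [0, 0.1, 0.05],
    [0, 0.1, 0.1],
    [0, 0.1, 0.15],
    [0, 0.1, 0.18],
  ],
  turn=[
    [0, 0, 0],
    [0, 0, 0],
    [0, 0, 0],
    [0, 0, 0],
  ],
)

```text
clock: 12.45
tcp_pos: [546.0, -216.5, 29.7]
ee_rot: [-0.0, 1.0, 0.0, 0.0]
ft_force: [-0.3, -0.1, 0.3]
opening: 58.3
```

Emit:
drive_tool(
  travel=[
    [0, 0, 0],
    [0, 0, 0],
    [0, 0, 0],
    [0, 0, 0],
    [0, 0, 0],
    [0, 0, 0],
  ],
  turn=[
    [0, 0, 0],
    [0, 0, 0],
    [0, 0, 0],
    [0, 0, 0],
    [0, 0, 0],
    [0, 0, 0],
  ],
  gripper=1,
)

```text
clock: 12.95
tcp_pos: [546.0, -216.5, 29.8]
ee_rot: [-0.0, 1.0, 0.0, 0.0]
ft_force: [-0.9, -0.3, -0.7]
opening: 85.2
```

Emit:
drive_tool(
  travel=[
    [0, 0, -0.5],
    [0, 0, -2],
    [0, 0, -5],
    [0, 0, -9],
    [0, 0, -13],
    [0, 0, -17],
    [0, 0, -21],
    [0, 0, -25],
    [0, 0, -27],
    [0, 0, -27],
  ],
  turn=[
    [0, 0, 0],
    [0, 0, 0],
    [0, 0, 0],
    [0, 0, 0],
    [0, 0, 0],
    [0, 0, 0],
    [0, 0, 0],
    [0, 0, 0],
    [0, 0, 0],
    [0, 0, 0],
  ],
)

```text
clock: 13.78
tcp_pos: [547.6, -216.7, 306.1]
ee_rot: [-0.0, 1.0, -0.002, 0.004]
ft_force: [1.1, 0.6, 0.1]
opening: 86.7
```

Run:
```python
from h import *
c=snap('side','s6');s=c['st']; print(s['tcp_pos'],s['ee_rot'],s['ft_force'],s['opening'])
crop(c,'s6c',300,90,500,330,3)
c=snap('wrist','w6')
print([np.round(px(c,u,v),1) for u,v in [(318,220)]])
```

```text
[ 547.61939018 -216.69471284  306.11973798] [-1.57150808e-04  9.99990444e-01 -1.64385706e-03  4.04785177e-03] [1.11902867 0.5650987  0.07196018] 86.73393714118086
[array([ 619.4, -216.7,    6. ])]
```

View pics/s6c.png

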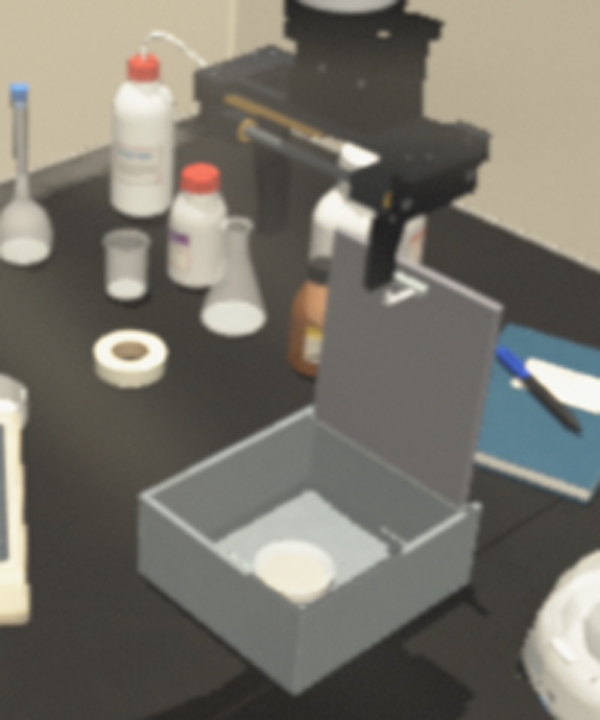

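View pics/w6.png

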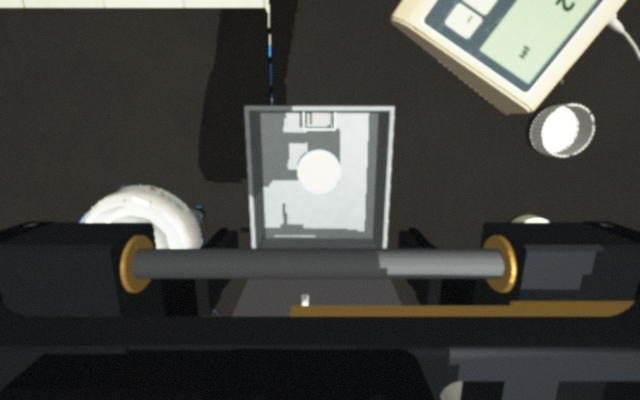

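Run:
```python
from h import *
c=load('side0')
for n,u,v in [('ambertop',407,181),('amberbase',405,212),('white',422,160),('whitecap',424,143),('whitebase',415,200),('book',480,225)]: print(n,np.round(px(c,u,v),1))
c=load('w6')
print('dish',np.round(px(c,319,172,z=19),1),np.round(px(c,319,172),1))
```

```text
ambertop [773.7 -18.4 101.6]
amberbase [764.6 -29.1  10.8]
white [8.496e+02 4.000e-01 1.323e+02]
whitecap [862.3  10.2 176.6]
whitebase [795.  -34.8  40.7]
book [ 866.2 -202.3   15.9]
dish [ 547.1 -215.3   19. ] [ 547.2 -215.3   18. ]
```

The dish lies flat in the box at world (547, −215). The amber and white bottles behind are well clear (y > −40). Now I close the fingers and go behind the lid.

Emit:
drive_tool(
  travel=[
    [-4, 0, 0],
    [-8, 0, 0],
    [-12, 0, 0],
    [-15.5, 0, 0.5],
    [-15.5, 0, 3],
    [-15.5, 0, 6],
    [-15.5, 0, 8.2],
    [-15.5, 0, 8.2],
    [-15.5, 0, 8.2],
  ],
  turn=[
    [0, 0, 0],
    [0, 0, 0],
    [0, 0, 0],
    [0, 0, 0],
    [0, 0, 0],
    [0, 0, 0],
    [0, 0, 0],
    [0, 0, 0],
    [0, 0, 0],
  ],
  gripper=-1,
  force=20,
)

```text
clock: 14.63
tcp_pos: [699.9, -216.3, 215.7]
ee_rot: [-0.0, 1.0, 0.001, -0.002]
ft_force: [0.2, 1.0, 1.7]
opening: 35.4
```

Emit:
drive_tool(
  travel=[
    [0, 0, -1],
    [0.5, 0, -1.8],
    [1.2, 0, -1.9],
    [1.9, 0, -1.9],
    [2.4, 0, -1.9],
    [2.8, 0, -1.9],
    [3.0, 0, -1.9],
    [3.0, 0, -1.9],
  ],
  turn=[
    [0, 0, 0],
    [0, 0, 0],
    [0, 0, 0],
    [0, 0, 0],
    [0, 0, 0],
    [0, 0, 0],
    [0, 0, 0],
    [0, 0, 0],
  ],
)

```text
clock: 15.3
tcp_pos: [670.4, -216.7, 236.8]
ee_rot: [0.0, 1.0, -0.0, -0.0]
ft_force: [0.2, 0.5, 0.1]
opening: 0.3
```

Run:
```python
from h import *
c=snap('side','s7');s=c['st']; print(s['tcp_pos'],s['ee_rot'],s['ft_force'],s['opening'])
crop(c,'s7c',300,90,500,330,3)
```

```text
[ 670.36690234 -216.73198348  236.84212742] [ 8.77579403e-05  9.99999985e-01 -1.23286090e-04 -8.47859593e-05] [0.21431188 0.5480643  0.11504448] 0.33340228280712214
```

View pics/s7c.png

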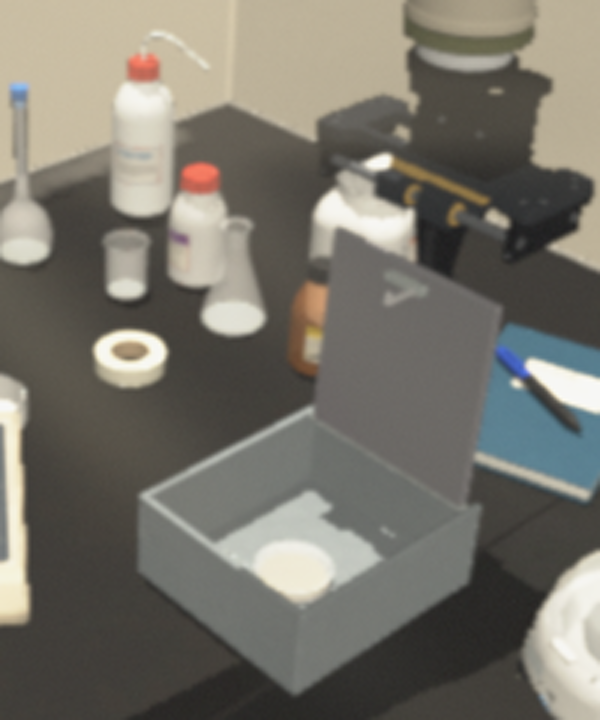

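Emit:
drive_tool(
  travel=[
    [0.4, 0, 0],
    [0.8, 0, 0],
    [1.2, 0, 0],
    [1.6, 0, 0],
    [2.0, 0, 0.03],
    [2.4, 0, 0.05],
    [3.1, 0, 0.12],
    [3.85, 0, 0.22],
    [4.57, 0, 0.33],
    [5.29, 0, 0.47],
    [6.0, 0, 0.68],
    [6.7, 0, 0.9],
    [7.35, 0, 1.17],
    [8.02, 0, 1.45],
  ],
  turn=[
    [0, 0, 0],
    [0, 0, 0],
    [0, 0, 0],
    [0, 0, 0],
    [0, 0, 0],
    [0, 0, 0],
    [0, 0, 0],
    [0, 0, 0],
    [0, 0, 0],
    [0, 0, 0],
    [0, 0, 0],
    [0, 0, 0],
    [0, 0, 0],
    [0, 0, 0],
  ],
)

```text
clock: 16.52
tcp_pos: [590.1, -216.4, 222.0]
ee_rot: [-0.0, 1.0, 0.0, 0.0]
ft_force: [3.4, 1.5, 0.1]
opening: 0.6
```

Emit:
drive_tool(
  travel=[
    [0.5, 0, 0.27],
    [1.0, 0, 0.56],
    [1.5, 0, 0.87],
    [2.0, 0, 1.18],
    [2.48, 0, 1.49],
    [2.95, 0, 1.86],
    [3.4, 0, 2.24],
    [3.83, 0, 2.63],
    [4.23, 0, 3.04],
    [4.61, 0, 3.45],
    [5.0, 0, 3.9],
    [5.36, 0, 4.37],
    [5.7, 0, 4.84],
    [6.02, 0, 5.32],
    [6.31, 0, 5.8],
  ],
  turn=[
    [0, 0, 0],
    [0, 0, 0],
    [0, 0, 0],
    [0, 0, 0],
    [0, 0, 0],
    [0, 0, 0],
    [0, 0, 0],
    [0, 0, 0],
    [0, 0, 0],
    [0, 0, 0],
    [0, 0, 0],
    [0, 0, 0],
    [0, 0, 0],
    [0, 0, 0],
    [0, 0, 0],
  ],
)

```text
clock: 17.77
tcp_pos: [527.3, -216.6, 163.8]
ee_rot: [-0.0, 1.0, -0.0, 0.0]
ft_force: [3.0, 1.2, 1.3]
opening: 0.4
```

Run:
```python
from h import *
c=snap('side','s8');s=c['st']; print(s['tcp_pos'],s['ee_rot'],s['ft_force'],s['opening'])
crop(c,'s8c',300,90,500,330,3)
```

```text
[ 527.3449056  -216.56641118  163.82929607] [-7.36566578e-05  9.99999994e-01 -3.60548564e-05  7.89244101e-05] [3.01529528 1.17044897 1.2889742 ] 0.39052473215740535
```

View pics/s8c.png

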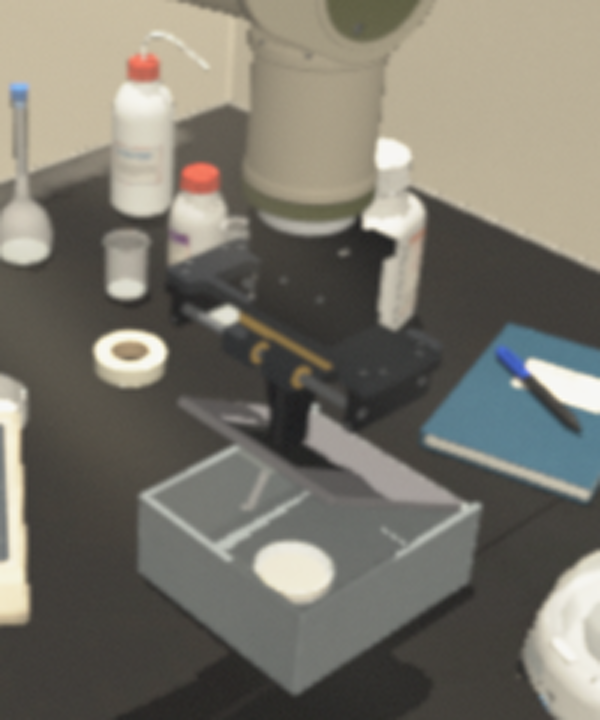

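Emit:
drive_tool(
  travel=[
    [0.27, 0, 0.52],
    [0.53, 0, 1.05],
    [0.77, 0, 1.58],
    [1.0, 0, 2.11],
    [1.2, 0, 2.64],
    [1.38, 0, 3.16],
    [1.55, 0, 3.68],
    [1.7, 0, 4.2],
    [1.85, 0, 4.7],
    [2.0, 0, 5.1],
    [2.1, 0, 5.45],
    [2.2, 0, 5.75],
    [2.2, 0, 6.0],
  ],
  turn=[
    [0, 0, 0],
    [0, 0, 0],
    [0, 0, 0],
    [0, 0, 0],
    [0, 0, 0],
    [0, 0, 0],
    [0, 0, 0],
    [0, 0, 0],
    [0, 0, 0],
    [0, 0, 0],
    [0, 0, 0],
    [0, 0, 0],
    [0, 0, 0],
  ],
)

```text
clock: 18.9
tcp_pos: [505.3, -216.5, 103.9]
ee_rot: [-0.0, 1.0, 0.0, -0.0]
ft_force: [1.4, 0.2, 2.3]
opening: 0.5
```

Emit:
drive_tool(
  travel=[
    [0.1, 0, 0.2],
    [0.2, 0, 0.4],
    [0.3, 0, 0.6],
    [0.3, 0, 0.75],
    [0.3, 0, 0.9],
    [0.3, 0, 1.0],
  ],
  turn=[
    [0, 0, 0],
    [0, 0, 0],
    [0, 0, 0],
    [0, 0, 0],
    [0, 0, 0],
    [0, 0, 0],
  ],
)

```text
clock: 19.4
tcp_pos: [502.4, -216.5, 94.0]
ee_rot: [-0.0, 1.0, 0.0, -0.0]
ft_force: [0.6, 0.8, 2.9]
opening: 0.6
```

Emit:
drive_tool(
  travel=[
    [0, 0, 0.05],
    [0, 0, 0.1],
    [0, 0, 0.15],
  ],
  turn=[
    [0, 0, 0],
    [0, 0, 0],
    [0, 0, 0],
  ],
)

```text
clock: 19.65
tcp_pos: [502.5, -216.5, 92.7]
ee_rot: [-0.0, 1.0, 0.0, -0.0]
ft_force: [-0.9, -0.1, 1.9]
opening: 0.7
```

Emit:
drive_tool(
  travel=[
    [0, 0, 0.04],
    [0, 0, 0.08],
    [0, 0, 0.1],
  ],
  turn=[
    [0, 0, 0],
    [0, 0, 0],
    [0, 0, 0],
  ],
)

```text
clock: 19.9
tcp_pos: [502.5, -216.5, 91.7]
ee_rot: [-0.0, 1.0, 0.0, -0.0]
ft_force: [-1.9, -0.0, 2.9]
opening: 0.3
```

Emit:
drive_tool(
  travel=[
    [0, 0, 0.03],
    [0, 0, 0.06],
    [0, 0, 0.06],
  ],
  turn=[
    [0, 0, 0],
    [0, 0, 0],
    [0, 0, 0],
  ],
)

```text
clock: 20.15
tcp_pos: [502.5, -216.5, 91.0]
ee_rot: [-0.0, 1.0, 0.0, -0.0]
ft_force: [-1.9, -0.1, 3.4]
opening: 0.3
```

Emit:
drive_tool(
  travel=[
    [0, 0, 0.03],
    [0, 0, 0.06],
    [0, 0, 0.06],
  ],
  turn=[
    [0, 0, 0],
    [0, 0, 0],
    [0, 0, 0],
  ],
)

```text
clock: 20.4
tcp_pos: [502.5, -216.5, 90.4]
ee_rot: [-0.0, 1.0, 0.0, -0.0]
ft_force: [-2.7, 1.1, 3.5]
opening: 0.5
```

Emit:
drive_tool(
  travel=[
    [0, 0, 0.03],
    [0, 0, 0.06],
    [0, 0, 0.06],
  ],
  turn=[
    [0, 0, 0],
    [0, 0, 0],
    [0, 0, 0],
  ],
)

```text
clock: 20.65
tcp_pos: [502.5, -216.5, 89.9]
ee_rot: [-0.0, 1.0, 0.0, -0.0]
ft_force: [-2.7, -0.4, 3.6]
opening: 0.8
```

Emit:
drive_tool(
  travel=[
    [0, 0, 0.03],
    [0, 0, 0.06],
    [0, 0, 0.06],
  ],
  turn=[
    [0, 0, 0],
    [0, 0, 0],
    [0, 0, 0],
  ],
)

```text
clock: 20.9
tcp_pos: [502.6, -216.5, 89.6]
ee_rot: [-0.0, 1.0, -0.0, -0.0]
ft_force: [-4.9, 0.4, 6.4]
opening: 0.5
```

Emit:
drive_tool(
  travel=[
    [0, 0, 0.03],
    [0, 0, 0.05],
    [0, 0, 0.05],
  ],
  turn=[
    [0, 0, 0],
    [0, 0, 0],
    [0, 0, 0],
  ],
)

```text
clock: 21.15
tcp_pos: [502.6, -216.5, 89.3]
ee_rot: [-0.0, 1.0, -0.0, -0.0]
ft_force: [-6.3, 0.7, 10.0]
opening: 0.6
```

Emit:
drive_tool(
  travel=[
    [0, 0, 0.03],
    [0, 0, 0.06],
    [0, 0, 0.06],
  ],
  turn=[
    [0, 0, 0],
    [0, 0, 0],
    [0, 0, 0],
  ],
)

```text
clock: 21.4
tcp_pos: [502.6, -216.6, 89.1]
ee_rot: [-0.0, 1.0, -0.0, -0.0]
ft_force: [-8.7, 1.5, 12.8]
opening: 0.5
```

Emit:
drive_tool(
  travel=[
    [0, 0, 0.02],
    [0, 0, 0.04],
    [0, 0, 0.04],
  ],
  turn=[
    [0, 0, 0],
    [0, 0, 0],
    [0, 0, 0],
  ],
)

```text
clock: 21.65
tcp_pos: [502.6, -216.6, 88.9]
ee_rot: [-0.0, 1.0, -0.0, -0.0]
ft_force: [-7.7, 1.5, 16.2]
opening: 0.5
```

Emit:
drive_tool(
  travel=[
    [0, 0, -0.1],
    [0, 0, -0.25],
    [0, 0, -0.5],
    [0, 0, -0.9],
    [0, 0, -1.3],
    [0, 0, -1.8],
    [0, 0, -2.3],
    [0, 0, -2.6],
    [0, 0, -2.6],
  ],
  turn=[
    [0, 0, 0],
    [0, 0, 0],
    [0, 0, 0],
    [0, 0, 0],
    [0, 0, 0],
    [0, 0, 0],
    [0, 0, 0],
    [0, 0, 0],
    [0, 0, 0],
  ],
)

```text
clock: 22.4
tcp_pos: [503.2, -216.6, 114.8]
ee_rot: [-0.0, 1.0, -0.0, 0.001]
ft_force: [-0.2, 1.0, 0.8]
opening: 0.8
```

Run:
```python
from h import *
c=snap('side','s9');s=c['st']; print(s['tcp_pos'],s['ee_rot'],s['ft_force'],s['opening'])
crop(c,'s9c',300,90,500,330,3)
```

```text
[ 503.17547621 -216.62641092  114.77781303] [-1.38002900e-04  9.99999717e-01 -2.70197101e-04  6.87916226e-04] [-0.20570952  0.95569624  0.84803015] 0.7653454994218593
```

View pics/s9c.png

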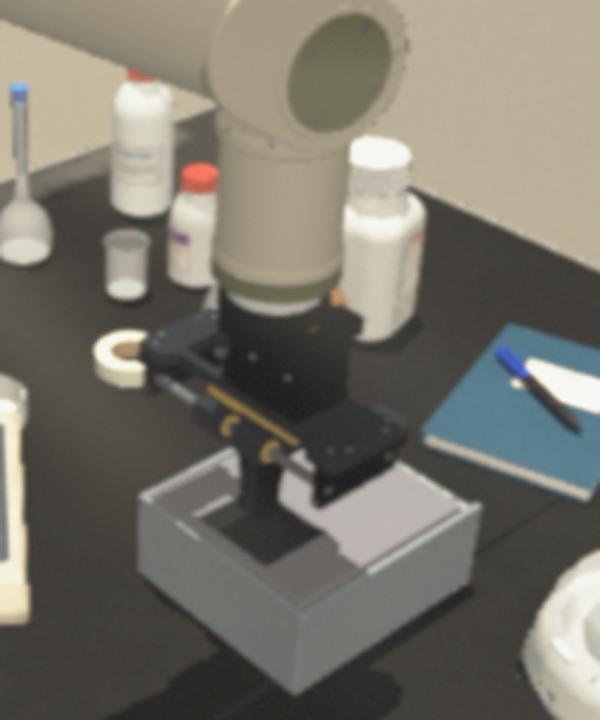

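Lid looks level and latched. I'll lift well clear and check again after a second.

Emit:
drive_tool(
  travel=[
    [0, 0, -2],
    [0, 0, -5],
    [2, 0, -9],
    [5, 0, -13],
    [8, 0, -16],
    [10, 0, -18],
    [10, 0, -18],
    [10, 0, -18],
    [10, 0, -18],
    [10, 0, -18],
    [10, 0, -18],
    [10, 0, -18],
    [10, 0, -18],
    [10, 0, -18],
  ],
  turn=[
    [0, 0, 0],
    [0, 0, 0],
    [0, 0, 0],
    [0, 0, 0],
    [0, 0, 0],
    [0, 0, 0],
    [0, 0, 0],
    [0, 0, 0],
    [0, 0, 0],
    [0, 0, 0],
    [0, 0, 0],
    [0, 0, 0],
    [0, 0, 0],
    [0, 0, 0],
  ],
)

```text
clock: 23.62
tcp_pos: [402.8, -216.4, 293.4]
ee_rot: [-0.0, 1.0, 0.0, -0.0]
ft_force: [-0.1, 0.2, 0.1]
opening: 0.8
```

Run:
```python
from h import *
c=snap('side','s10');s=c['st']; print(s['clock'],s['tcp_pos'],s['ft_force'])
a=load('side0')
# lid depth now vs at start
for u,v in [(400,250),(420,255),(430,265),(410,240),(440,258),(387,264),(400,290)]: print(np.round(px(a,u,v),1),np.round(px(c,u,v),1))
```

```text
23.6167 [ 402.76945517 -216.40030502  293.3657485 ] [-0.09590064  0.18506283  0.12933019]
[ 565.7 -197.    77.1] [ 568.  -195.    74.8]
[ 588.4 -237.    76. ] [ 589.4 -236.2   75. ]
[ 579.9 -273.9   75.2] [ 578.8 -274.8   76.4]
[ 613.2 -183.4   75.1] [ 613.  -183.5   75.2]
[ 617.1 -270.6   73.8] [ 616.  -271.3   74.8]
[ 507.3 -214.4   77.8] [ 506.6 -215.1   78.6]
[ 471.5 -288.8   75.3] [ 471.4 -288.9   75.4]
```

View pics/s10.png

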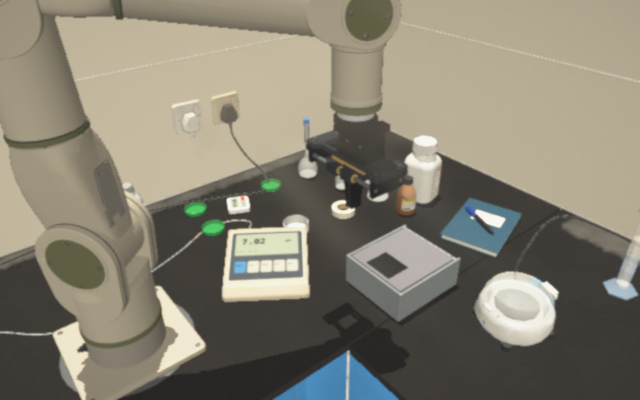

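The lid is shut and level, with its heights matching the start picture. The dish is inside, the other things haven't moved, and the robot is clear.

```bash
python3 -c "
from rig import arm
print(arm.hand_in())"
```

```text
the job is handed in; nothing more can be done
None
```

The job is handed in with the dish in the box and the lid latched shut, but the opening press may have gone over the 25 N limit. The last wrist reading there was 23.7 N vertically, about 25.3 N with the sideways components. I had queued one step too many. No verdict is reported, so I can't tell whether that tripped the limit.

**What I did:** I pressed the lid free and it sprang upright. I then picked up the pale, non-green dish and laid it on the box floor. Last, I swung the lid down from behind and pressed it to the stop, with the closing press at about 16 N vertically (18 N in all).

**Last checks:**
- **Dish:** it lay flat on the box floor at about world (547, −215), clear of the latch housing. This was seen before closing; it cannot be seen with the lid shut.
- **Lid:** it is shut and stayed level for more than a second with the robot clear. Its height matches the starting picture within about 2 mm.
- **Other things:** by eye, everything stands where it was in the first side picture. The job ended at about 24 s of the 66 s allowed.

**Disagreements:** the side and wrist cameras differed by about 5 mm. I used the wrist camera for the dish and roughly the middle of the two for the box. The black pad's middle also looked about 40 mm from the lid's free edge, not the 27 mm described. I pressed at about the described spot, which was still on the pad.

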